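# Lock the paper roll with the T-key

### The arm

A 6-joint arm with a two-finger parallel gripper is mounted at the origin on the work surface. World frame = base frame: x ahead of the robot, y to its left, z up, the work surface at z = 0. Lengths are in m, angles in rad, forces in N, time in s.
With the tool pointing down it reaches from about 0.35 to 0.975 m from the base axis. Payload 7.1 kg.
Tool frame: the origin (TCP) lies midway between the tips of the shut fingers; the grasp point (between the pads) lies behind it (ctrl.grip_point_offset is the z of the grasp point in the tool frame, in m); z points along the fingers, y is the line along which they close (so a half turn about z gives the same grasp; the last joint's range is limited). The gripper opens to 88 mm and grips with 3 to 60 N. Pads are 20 mm wide; open, the fingers measure 115 mm over their backs; the gripper's body (75 mm by 178 mm) begins 61 mm behind the grasp point.
Start: joints at [1.172, 0.423, 1.63, -0, 1.089, -0.019], TCP at [0.232, 0.58, 0.223] pointing down, gripper open.
Joint ranges: [-3, 3], [-0.9, 2.11], [0.09, 2.58], [-1.31, 4.45], [0.11, 2.69], [-2.54, 2.54]. Speed limits (rad/s): [2.39, 2.39, 3.01, 3.14, 3.14, 3.14].

### API

Orientations are given as a unit quaternion [w, x, y, z].
In Python, from rig import ctrl gives the robot as it stands.
- The arm moves only by the tool play_rows, never from a script. Its argument "rows" is a list of rows, each an object with "angular": the turn, a rotation vector about the tool's x, y, z in rad, a list of three; "delta_pos": the shift along the tool's x, y, z in m, a list of three; "gripper": the finger opening in m, from 0 to 0.0878. In form: [{"angular": [rx, ry, rz], "delta_pos": [tx, ty, tz], "gripper": gripper}, ...]. A call has 1 to 5 rows; each row is the pose to reach, as a shift and turn from the pose commanded when the call began, along the tool's axes at that moment; what a row does not reach only later rows make up. A row lasts 1/8 s, in which the tool goes at most 62.5 mm and 10.7 degrees, less where a joint would pass 70% of its speed; a pose out of reach is approached as far as the arm can. A call with a gripper value outside its range is refused whole. The fingers move at their own pace and stop on an object; "squeeze" is the grip in N (left out, the last holds). Time passes only in rows, so rows that repeat a pose let the fingers close. It gives the time, the measured TCP pose, the force, the opening and the grip force at its end, in the units of the state.
- ctrl.observe(): the state, without advancing time (a new reading comes with each control period).
- ctrl.get_image(name): name is "side" or "top"; returns a dict with "image" (480x640x3 uint8, red, green, blue), "fx", "fy", "cx", "cy" (pixels), "extrinsics" (4x4, takes a point from camera to world coordinates). Camera axes: x right, y down, z forward; pixel columns grow to the right and rows downward; lengths in m; the calibration is good to about 2 mm. A picture is of the moment at which its call begins. There is no depth.
- ctrl.close_job(): hands the job in; it is judged then, once.
The state is a dict: "time_s": time; "joints": joint angles; "qvel": joint speeds; "effort": joint torques, N m; "ee_pos": TCP position; "tool_rot": TCP orientation; "ft_force": force on the tool from outside, world axes, zero at the start; "wrist_torque": the same for the moment, N m; "gripper_width": finger opening in m; "gripper_force": force on a finger pad.
Only numpy, scipy, OpenCV 4.12 (cv2) and the standard library are available. Lean on these libraries where they do the work, as an engineer would, in place of code of your own. Each camera call takes 0.05 s, during which the arm holds its last target. There are 200 camera calls.

### The job

Lock the kraft-paper roll so that it cannot unwind: take the red T-key from its rack, lower it down the deep shaft in the white post of the roll stand until its socket sits on the square stem at the bottom, and turn it clockwise (seen from above) all the way to the stop. Then draw the key out and hang it back upright in the free fork of the rack, its crossbar lying across both prongs between the upturned tips and the uprights. Leave the blue key, the parcel and the juice bottle where they are.

Things in the scene. Friction and masses are not known exactly. Their poses are not given: they have to be found in the camera images.
- red_key: T-key to use, 0.24 to 0.39 kg, hanging in one fork of the rack. Origin: centre of its red crossbar, which is 100 mm long (key's y), 14 mm wide (x), 16 mm high (z); grip its middle across the 14 mm. A 14 mm round steel shaft runs down (-z) to a square socket, 24.6 mm wide outside, 16.6 mm inside, 26 mm deep, open below, flats square to the key's x and y.
- red_key_end (a point): Centre of the lower edge of the red key's socket, 170 mm below the crossbar's centre along the key's z.
- rack: Fixed key rack: oak base 130 x 250 x 12 mm, two dark steel forks side by side along its y. Origin: base underside, midway between the forks. Each fork: two prongs along x, 12 mm wide, 52 mm apart inside, tops at z = 185 mm, from x = -35 mm (open end, facing the robot at yaw 0) to +65 mm, where uprights at x = 54 to 66 mm carry them. Tips turned up 8 mm at x = -35 to -29 mm.
- fork_right (a point): Where a hanging key's crossbar centre goes in the fork at the rack's y = -67.5 mm: midway between the prongs, 193 mm above the table. The key hangs with its crossbar along the rack's y across both prongs, shaft down between them. Take it out by lifting 20 mm or more, then drawing it towards the rack's -x, or straight up.
- fork_left (a point): The same point of the other fork, at the rack's y = +67.5 mm.
- blue_key: A second T-key in the other fork, not needed: blue crossbar of the same size, plain 10 mm round end without a socket. Origin: centre of its crossbar. Leave it.
- stand: Fixed roll stand. Origin: on the table under the middle of its white square post, 80 x 80 mm, 130 mm high. Behind the post (+x) a kraft-paper roll, 90 mm diameter, 300 mm long along y, axis 160 mm from the post's, top 120 mm high. In the post a square shaft 44 mm wide, walls parallel to the stand's x and y, open at the top, floor 12 mm above the table.
- shaft_mouth (a point): Centre of the shaft's mouth, in the post's top face 130 mm above the table.
- stem_top (a point): Tip of the brass stem at the bottom of the shaft, on its axis, 40 mm above the table. The stem is 14 mm square up to 30 mm above the table, then tapers to 6 mm at the tip. The point turns with the stem: x and y square to its flats, -x towards the red pointer over the post's top face, which turns with the stem. With the socket fully down, the key's crossbar centre is 184 mm above the table.
- stem (a joint): Angle of the stem, rad, growing clockwise from above: 0 free (pointer at the yellow dot), 1.2 locked, a hard stop (green dot). Starts at 0 to 0.3, takes about 0.2 N m, stays where left. The socket has about 0.2 rad of play each way, so the key turns that much farther. stem_top's x is turned +0.6 rad from the stand's x at 0, -0.6 rad at 1.2.
- parcel: Small loose kraft parcel 120 x 90 x 45 mm with a red bauble (61 mm high in all), between post and rack. Origin: centre of its underside. Leave it.
- juice: Loose orange juice bottle, 72 mm diameter, 200 mm high. Origin: centre of its underside. Leave it.
Things that resemble listed ones, but are neither listed nor needed, are in the scene too. Leave any orange look-alike of the red_key alone.

How it is judged:
On the way, in this order (a step that is already met when the one before it is completed fails the run):
1. the red key stands in the shaft with its socket down over the square stem (horizontal distance between red_key_end and stem_top below 0.007 m and z of red_key_end in the frame of stand below 0.024 m and angle between red_key's own z axis and vertical below 0.15 rad), for 0.1 s.
2. the stem is turned clockwise to its stop with the key still on it (all of step 1 and value of joint stem above 1.1 rad), for 0.1 s.
At the end, for the whole second after the job is handed in: Stem within 0.1 rad of its locked stop (above 1.1); red key at rest, upright (0.2 rad), crossbar on both prongs of a fork (centre 187 to 199 mm high, within 20 mm of the fork's middle, between tips and uprights, within 0.5 rad of square to the prongs) (value of joint stem above 1.1 rad and x of red_key in the frame of rack between -0.026 and 0.055 m and (y of red_key in the frame of rack between -0.0875 and -0.0475 m or y of red_key in the frame of rack between 0.0475 and 0.0875 m) and z of red_key in the frame of rack between 0.187 and 0.199 m and angle between red_key's own z axis and vertical below 0.2 rad and angle between the y axis of red_key and the y axis of rack, either way round below 0.5 rad and linear speed of red_key below 0.03 m/s); the robot touches nothing.
It fails at once if the blue key is knocked or carried away (moved more than 30 mm) (distance of blue_key from where it was at the start of the episode above 0.03 m).
It fails at once if the juice bottle is knocked or carried away (moved more than 30 mm) (distance of juice from where it was at the start of the episode above 0.03 m).
It fails at once if the parcel is knocked or carried away (moved more than 30 mm) (distance of parcel from where it was at the start of the episode above 0.03 m).
It also fails if it takes over 61 s, if anything falls off the work surface, if the arm or the gripper's body presses on something with over 40 N, if the wrist force passes 120 N, or if a joint passes its speed limit or range.

## Working session

There is one attempt and no reset: what is moved stays moved. The work goes in short steps, Python scripts to look and compute and a tool call to move; the robot and the scene stay as the last step left them, time stands still between calls to the robot, and variables do not carry over. Pictures are saved under pics/ and viewed, at most 10 in all, crops included, and the job is handed in when it is done.

Besides the shell and the picture viewer there is one more tool, called after ">>>" as name(argument=value, ...) on one line, values as JSON. play_rows: Moves the arm, as the interface text tells. Its arguments: {"type":"object","properties":{"rows":{"type":"array","items":{"type":"object","properties":{"angular":{"type":"array","items":{"type":"number"}},"delta_pos":{"type":"array","items":{"type":"number"}},"gripper":{"type":"number"}}}},"squeeze":{"type":"number"}},"required":["rows"]}

```bash
mkdir -p pics; ls
python3 - <<'E'
from rig import ctrl
import cv2, numpy as np
s=ctrl.observe(); print(s, ctrl.grip_point_offset)
for n in("side","top"):
    d=ctrl.get_image(n); cv2.imwrite(f"pics/{n}0.png",d["image"][:,:,::-1]); print(n,d["fx"],d["fy"],d["cx"],d["cy"],np.round(d["extrinsics"],4).tolist())
E
```

```text
pics
{'time_s': 0.0, 'joints': array([ 1.17196645e+00,  4.23839134e-01,  1.63070376e+00, -2.38535845e-06,
        1.08858271e+00, -1.90116399e-02]), 'qvel': array([-3.18779468e-05, -6.21875998e-04,  4.35978084e-04,  1.42353665e-05,
       -1.18129097e-03, -3.17100483e-04]), 'effort': array([-2.60797897e-04, -5.44620645e+01, -2.73670363e+01,  6.44247676e-02,
        2.26279499e-02, -1.37142110e-04]), 'ee_pos': array([0.23148482, 0.57994575, 0.22189735]), 'tool_rot': array([-1.57937056e-04,  1.88769047e-01,  9.82021211e-01, -7.50028141e-04]), 'ft_force': array([-0.07830249, -0.29773456,  0.38493427]), 'wrist_torque': array([-0.00614233,  0.00164397, -0.01184098]), 'gripper_force': 0.0, 'gripper_width': 0.0874706308034973} -0.0187
side 523.467553866262 523.467553866262 325.82146222153375 250.12358553925415 [[0.8351, -0.2721, 0.4781, -0.0433], [-0.5498, -0.4383, 0.7111, -0.7489], [0.016, -0.8567, -0.5156, 0.7255], [0.0, 0.0, 0.0, 1.0]]
top 566.0194904835579 566.0194904835579 311.1581905096778 241.72052789879942 [[0.0087, -0.9976, 0.069, 0.4149], [-1.0, -0.0085, 0.0039, 0.0834], [-0.0033, -0.069, -0.9976, 1.51], [0.0, 0.0, 0.0, 1.0]]
```

View pics/side0.png

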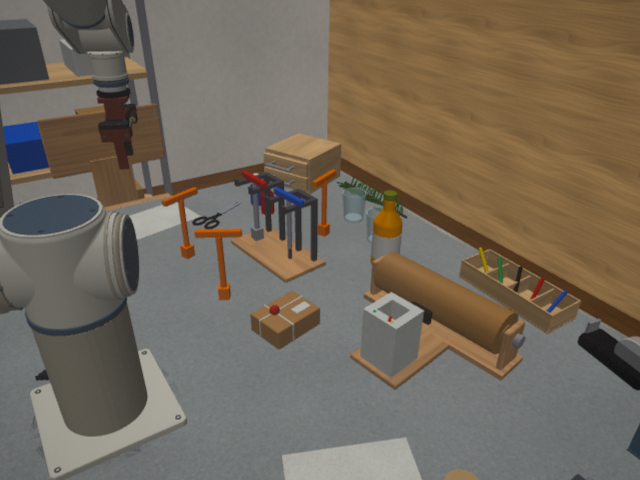

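View pics/top0.png

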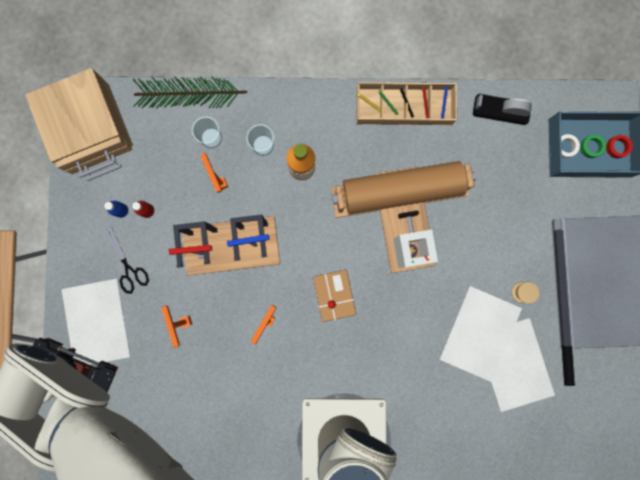

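The side view shows the red key hanging in the left fork at about (255,180) and the blue key at (290,197). The post is at (391,335). In the top view the red bar is at (190,250), the blue bar at (248,240), the post mouth at (418,249) and the parcel at (335,295).
Candidates in the top view: the red bar at (190,250), and orange Ts at (175,325), (265,325) and (213,172). Only (190,250) is red and hangs in a fork, so it is the one to take. I'll measure it and confirm with a crop.

```bash
cat > h.py <<'E'
from rig import ctrl
import cv2, numpy as np
def ray(d,u,v):
    E=d["extrinsics"]; r=E[:3,:3]@np.array([(u-d["cx"])/d["fx"],(v-d["cy"])/d["fy"],1]); return E[:3,3],r
def onz(d,u,v,z):
    o,r=ray(d,u,v); return o+r*(z-o[2])/r[2]
def proj(d,p):
    E=d["extrinsics"]; c=E[:3,:3].T@(np.asarray(p)-E[:3,3]); return c[0]/c[2]*d["fx"]+d["cx"],c[1]/c[2]*d["fy"]+d["cy"]
def hsv(d): return cv2.cvtColor(d["image"],cv2.COLOR_RGB2HSV)
def red(d):
    h=hsv(d); return (((h[...,0]<5)|(h[...,0]>174))&(h[...,1]>150)&(h[...,2]>70)).astype(np.uint8)
def blue(d):
    h=hsv(d); return ((h[...,0]>108)&(h[...,0]<125)&(h[...,1]>150)&(h[...,2]>70)).astype(np.uint8)
def blobs(m,box,amin=10):
    x0,y0,x1,y1=box; mm=np.zeros_like(m); mm[y0:y1,x0:x1]=m[y0:y1,x0:x1]
    cs,_=cv2.findContours(mm,cv2.RETR_EXTERNAL,cv2.CHAIN_APPROX_NONE)
    return [c for c in cs if cv2.contourArea(c)>=amin]
def bar(d,m,box,z):
    c=max(blobs(m,box),key=cv2.contourArea)
    P=np.array([onz(d,u,v,z)[:2] for u,v in c[:,0]],np.float32)
    r=cv2.minAreaRect(P); b=cv2.boxPoints(r); e=[b[1]-b[0],b[2]-b[1]]; L=max(e,key=np.linalg.norm)
    return np.array(r[0]),sorted(r[1]),np.degrees(np.arctan2(L[1],L[0]))%180
E
python3 - <<'E'
from h import *
t=ctrl.get_image("top"); s=ctrl.get_image("side")
R=bar(t,red(t),(150,225,225,275),.201);B=bar(t,blue(t),(215,220,280,265),.201);print("red",R);print("blue",B)
print("side proj red",proj(s,[*R[0],.201]),"blue",proj(s,[*B[0],.201]))
for n,m,bx in(("r",red(s),(230,160,275,195)),("b",blue(s),(270,180,310,210))):
    c=max(blobs(m,bx,3),key=cv2.contourArea);print(n,cv2.minAreaRect(c))
h=hsv(t); w=((h[...,1]<40)&(h[...,2]>185)).astype(np.uint8)
c=max(blobs(w,(390,220,445,280)),key=cv2.contourArea)
P=np.array([onz(t,u,v,.13)[:2] for u,v in c[:,0]],np.float32);r=cv2.minAreaRect(P);print("post",r,cv2.minAreaRect(c))
a=cv2.resize(t["image"][210:285,160:280],None,fx=4,fy=4,interpolation=cv2.INTER_CUBIC)
b=cv2.resize(t["image"][222:280,390:446],None,fx=5.2,fy=5.2,interpolation=cv2.INTER_CUBIC)
e=cv2.resize(s["image"][285:345,355:430],None,fx=4,fy=4,interpolation=cv2.INTER_CUBIC)
e2=cv2.resize(s["image"][160:235,230:320],None,fx=4,fy=4,interpolation=cv2.INTER_CUBIC)
o=np.zeros((604,792,3),np.uint8)
for im,y,x in((a,0,0),(b,0,490),(e,302,0),(e2,302,310)):
    im=im[:604-y,:792-x];im=im[:298];o[y:y+im.shape[0],x:x+im.shape[1]]=im
cv2.imwrite("pics/c1.png",o[:600,:,::-1])
E
```

```text
red (array([0.48503354, 0.37010381]), [0.014109956100583076, 0.0958026871085167], np.float32(96.21203))
blue (array([0.50822228, 0.235101  ]), [0.014512757770717144, 0.09407985210418701], np.float32(99.265))
side proj red (np.float64(253.4165780813056), np.float64(176.7445472193939)) blue (np.float64(288.1423015638062), np.float64(194.1200698865436))
r ((254.01284790039062, 178.9781494140625), (28.798744201660156, 6.743367671966553), 30.465543746948242)
b ((288.70001220703125, 196.1000213623047), (32.64659118652344, 6.7082037925720215), 26.56505012512207)
post ((0.4980481266975403, -0.1727551519870758), (0.08140773326158524, 0.08171509206295013), 9.93991756439209) ((418.2760009765625, 247.76800537109375), (33.63046646118164, 33.36214065551758), 79.69515228271484)
```

View pics/c1.png

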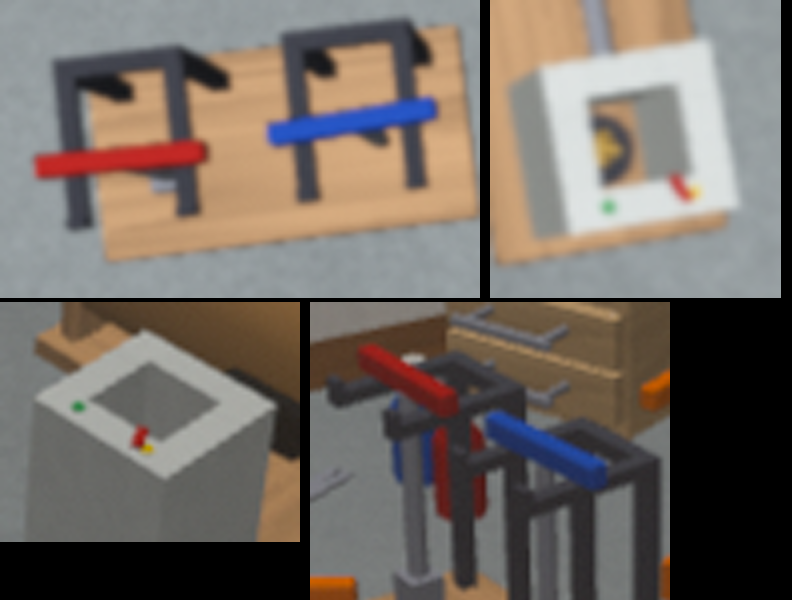

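The crop confirms it: the red bar hangs across the left fork with a square socket below, and the blue key is in the right fork. The pointer at crop (682,187), just beside the yellow dot (695,192), puts the stem at about 0.08 rad, which is about 40° world yaw. The measured sizes match the given ones (bar 14 mm wide, post 81 mm, forks 137 mm apart).

```bash
cat >> h.py <<'E'
from scipy.spatial.transform import Rotation as Rn
def plan(p,yaw):
    "tool-frame shift to TCP world p and turn so that tool y points at yaw deg (mod 180)"
    s=ctrl.observe(); q=s["tool_rot"]; R=Rn.from_quat([*q[1:],q[0]]).as_matrix()
    x=np.radians(yaw); best=None
    for k in(0,np.pi):
        y=np.array([np.cos(x+k),np.sin(x+k),0]); z=np.array([0,0,-1.]); T=np.stack([np.cross(y,z),y,z],1)
        rv=Rn.from_matrix(R.T@T).as_rotvec()
        if best is None or np.linalg.norm(rv)<np.linalg.norm(best): best=rv
    y=R[:,1]
    print("pos",np.round(s["ee_pos"],4),"yaw",round(float(np.degrees(np.arctan2(y[1],y[0]))),2),"tilt z",np.round(R[:2,2],4),"t",round(s["time_s"],2),"q6",round(float(s["joints"][5]),2))
    print("shift",np.round(R.T@(np.array(p)-s["ee_pos"]),4),"turn",np.round(best,4),"F",np.round(s["ft_force"],1),"w",round(s["gripper_width"],4),"g",s["gripper_force"])
E
python3 -c "
from h import *
plan([.485,.370,.30],6.5)"
```

```text
pos [0.2316 0.5802 0.2222] yaw 68.24 tilt z [-0.0004 -0.0009] t 0.2 q6 -0.02
shift [-0.3133 -0.1013 -0.0777] turn [-9.0000e-04  5.0000e-04  1.0775e+00] F [-0.1  0.2  0.1] w 0.0878 g 0.0
```

>>> play_rows(rows=[{"delta_pos": [0,0,-0.06],"angular": [0,0,0.15],"gripper": 0.05},{"delta_pos": [-0.06,-0.02,-0.078],"angular": [0,0,0.33],"gripper": 0.05},{"delta_pos": [-0.12,-0.04,-0.078],"angular": [0,0,0.51],"gripper": 0.05},{"delta_pos": [-0.18,-0.06,-0.078],"angular": [0,0,0.69],"gripper": 0.05},{"delta_pos": [-0.24,-0.08,-0.078],"angular": [0,0,0.87],"gripper": 0.05}])

```text
time_s: 0.82
ee_pos: [0.422, 0.4192, 0.3008]
tool_rot: [0.0, 0.587, 0.809, 0.0]
ft_force: [0.4, 0.5, 0.6]
gripper_width: 0.05
gripper_force: 0.0
```

```bash
python3 -c "
from h import *
plan([.485,.370,.30],6.5)"
```

```text
pos [0.422  0.4192 0.3008] yaw 18.07 tilt z [0.0001 0.0002] t 0.82 q6 0.45
shift [-0.0663  0.0446  0.0008] turn [ 2.000e-04 -2.000e-04  2.019e-01] F [0.4 0.5 0.6] w 0.05 g 0.0
```

>>> play_rows(rows=[{"delta_pos": [-0.04,0.027,0.001],"angular": [0,0,0.12],"gripper": 0.05},{"delta_pos": [-0.066,0.045,0.001],"angular": [0,0,0.202],"gripper": 0.05},{"delta_pos": [-0.066,0.045,0.001],"angular": [0,0,0.202],"gripper": 0.05}])

```text
time_s: 1.2
ee_pos: [0.4857, 0.3708, 0.2994]
tool_rot: [0.0, 0.665, 0.747, -0.0]
ft_force: [-0.1, 0.2, 0.1]
gripper_width: 0.05
gripper_force: 0.0
```

Run:
```python
from h import *
plan([.485,.370,.175],6.5)
s=ctrl.get_image("side");t=ctrl.get_image("top")
a=cv2.resize(s["image"][110:260,170:370],None,fx=4,fy=4,interpolation=cv2.INTER_CUBIC)
cv2.imwrite("pics/c2.png",a[:,:,::-1])
```

```text
pos [0.4857 0.3708 0.2994] yaw 6.64 tilt z [-0.0002 -0.0003] t 1.2 q6 0.52
shift [-0.0006 -0.0008  0.1244] turn [-0.0002  0.0003  0.0024] F [-0.1  0.2  0.1] w 0.05 g 0.0
```

View pics/c2.png

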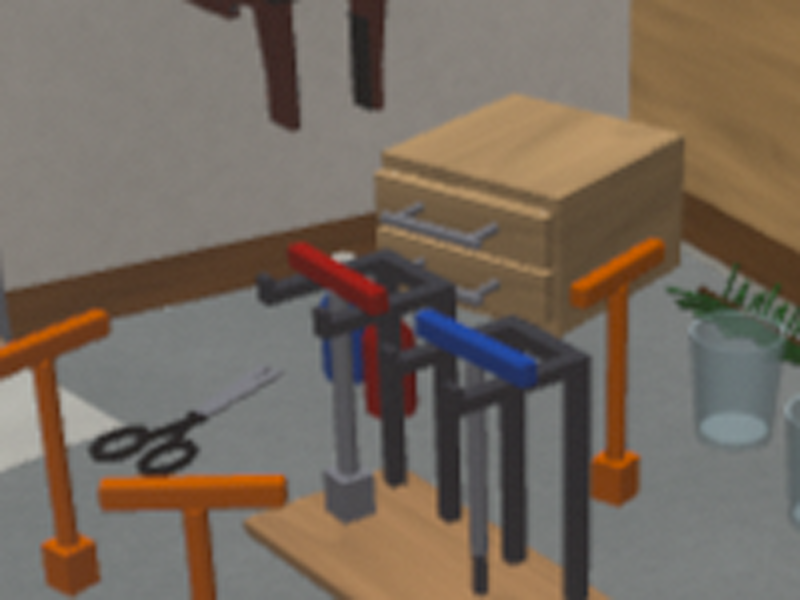

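The open fingers straddle the key: the fingertips are near (285,120) and (370,105) in the crop, above the bar at (338,275). Next I descend.

>>> play_rows(rows=[{"delta_pos": [0,-0.001,0.05],"angular": [0,0,0],"gripper": 0.05},{"delta_pos": [0,-0.001,0.1],"angular": [0,0,0],"gripper": 0.05},{"delta_pos": [0,-0.001,0.124],"angular": [0,0,0],"gripper": 0.05},{"delta_pos": [0,-0.001,0.124],"angular": [0,0,0],"gripper": 0.05},{"delta_pos": [0,-0.001,0.124],"angular": [0,0,0],"gripper": 0.03}])

```text
time_s: 1.92
ee_pos: [0.4833, 0.3732, 0.1769]
tool_rot: [0.0, 0.663, 0.748, 0.001]
ft_force: [-0.0, -0.1, 0.5]
gripper_width: 0.0435
gripper_force: 0.0
```

>>> play_rows(rows=[{"delta_pos": [0,0,0],"angular": [0,0,0],"gripper": 0.0},{"delta_pos": [0,0,0],"angular": [0,0,0],"gripper": 0.0},{"delta_pos": [0,0,0],"angular": [0,0,0],"gripper": 0.0},{"delta_pos": [0,0,0],"angular": [0,0,0],"gripper": 0.0}], squeeze=50)

```text
time_s: 2.42
ee_pos: [0.4841, 0.3725, 0.1765]
tool_rot: [0.0, 0.664, 0.748, 0.001]
ft_force: [1.0, -0.1, 4.8]
gripper_width: 0.0135
gripper_force: 50.0
```

>>> play_rows(rows=[{"delta_pos": [0,0,-0.04],"angular": [0,0,0],"gripper": 0.0},{"delta_pos": [0,0,-0.1],"angular": [0,0,0],"gripper": 0.0},{"delta_pos": [0,0,-0.16],"angular": [0,0,0],"gripper": 0.0},{"delta_pos": [0,0,-0.22],"angular": [0,0,0],"gripper": 0.0},{"delta_pos": [0,0,-0.24],"angular": [0,0,0],"gripper": 0.0}])

```text
time_s: 3.05
ee_pos: [0.4839, 0.3725, 0.4197]
tool_rot: [0.0, 0.664, 0.748, 0.003]
ft_force: [0.1, 0.6, -3.1]
gripper_width: 0.0137
gripper_force: 50.0
```

Run:
```python
from h import *
plan([.498,-.173,.415],40.3)
t=ctrl.get_image("top")
h=red(t);
for c in blobs(h,(130,180,260,300),3): print(cv2.minAreaRect(c))
# pointer & dots
m=red(t)
for c in blobs(m,(400,230,440,275),0.5): M=c[:,0].mean(0); print("ptr",M,c[:,0].min(0),c[:,0].max(0),onz(t,*M,.132))
```

```text
pos [0.4839 0.3725 0.4197] yaw 6.81 tilt z [0.004  0.0032] t 3.05 q6 0.52
shift [-0.5434 -0.0508  0.0031] turn [ 0.005  -0.0013 -0.5844] F [ 0.1  0.6 -3.1] w 0.0137 g 49.999031983315945
((180.0, 241.5), (7.0, 16.0), 90.0)
```

>>> play_rows(rows=[{"delta_pos": [-0.05,-0.005,0.003],"angular": [0,0,-0.06],"gripper": 0.0},{"delta_pos": [-0.11,-0.01,0.003],"angular": [0.001,0,-0.12],"gripper": 0.0},{"delta_pos": [-0.17,-0.016,0.003],"angular": [0.002,0,-0.18],"gripper": 0.0},{"delta_pos": [-0.23,-0.021,0.003],"angular": [0.003,0,-0.24],"gripper": 0.0},{"delta_pos": [-0.29,-0.027,0.003],"angular": [0.004,0,-0.3],"gripper": 0.0}])

```text
time_s: 3.72
ee_pos: [0.4899, 0.079, 0.411]
tool_rot: [-0.002, 0.544, 0.839, -0.002]
ft_force: [0.7, -0.6, -3.2]
gripper_width: 0.0135
gripper_force: 50.0
```

Run:
```python
from h import *
plan([.498,-.173,.415],40.3)
t=ctrl.get_image("top"); I=t["image"].astype(int)
C=np.array([.498,-.173]); 
m=((I[...,0]>1.8*I[...,1])&(I[...,0]>1.8*I[...,2])&(I[...,0]>90)); m[:225]=0;m[280:]=0;m[:,:395]=0;m[:,445:]=0
v,u=np.nonzero(m); P=np.array([onz(t,a,b,.132)[:2]-C for a,b in zip(u,v)])
print(list(zip(u,v)),P.mean(0),np.degrees(np.arctan2(-P[:,1],-P[:,0])))
Y=((I[...,0]>170)&(I[...,1]>130)&(I[...,2]<110)&(I[...,1]>.65*I[...,0])); Y[:225]=0;Y[275:]=0;Y[:,:420]=0;Y[:,440:]=0
G=((I[...,1]>1.3*I[...,0])&(I[...,1]>1.15*I[...,2])); G[:225]=0;G[275:]=0;G[:,:395]=0;G[:,445:]=0
for n,k in(("Y",Y),("G",G)):
    v,u=np.nonzero(k); 
    if len(u): p=onz(t,u.mean(),v.mean(),.131)[:2]-C;print(n,u.mean(),v.mean(),p,np.degrees(np.arctan2(-p[1],-p[0])))
# inner hole (dark) centre
g=cv2.cvtColor(t["image"],cv2.COLOR_RGB2HSV); w=((g[...,1]<40)&(g[...,2]>185)).astype(np.uint8)
w[:220]=0;w[280:]=0;w[:,:390]=0;w[:,445:]=0
cs,hi=cv2.findContours(w,cv2.RETR_CCOMP,cv2.CHAIN_APPROX_NONE)
for c in cs:
    if cv2.contourArea(c)>80:
        Q=np.array([onz(t,a,b,.13)[:2] for a,b in c[:,0]],np.float32);print(cv2.minAreaRect(Q))
```

```text
pos [0.4899 0.079  0.411 ] yaw 24.14 tilt z [-0.0066 -0.0014] t 3.73 q6 -0.28
shift [-0.2333 -0.0957 -0.0037] turn [-0.0063 -0.0023 -0.2821] F [ 0.7 -0.6 -3.2] w 0.0135 g 50.00014565885067
[(np.int64(425), np.int64(256)), (np.int64(425), np.int64(257)), (np.int64(426), np.int64(257)), (np.int64(426), np.int64(258)), (np.int64(427), np.int64(258)), (np.int64(427), np.int64(259))] [-0.0238591  -0.01817727] [37.93168184 34.80079018 38.76859675 35.92746013 39.4300173  36.83252301]
Y 425.5357142857143 236.14285714285714 [ 0.02836138 -0.0175185 ] 148.29684386581468
G 412.3333333333333 261.3333333333333 [-0.03344123  0.01492667] -24.053848096223184
((0.4981060028076172, -0.17299899458885193), (0.08126374334096909, 0.08111248165369034), 9.642463684082031)
((0.49242690205574036, -0.17457059025764465), (0.06170659139752388, 0.04979841038584709), 11.132514953613281)
```

>>> play_rows(rows=[{"delta_pos": [-0.055,-0.022,-0.003],"angular": [-0.003,-0.002,-0.06],"gripper": 0.0},{"delta_pos": [-0.11,-0.045,-0.003],"angular": [-0.003,-0.002,-0.12],"gripper": 0.0},{"delta_pos": [-0.165,-0.068,-0.003],"angular": [-0.003,-0.002,-0.18],"gripper": 0.0},{"delta_pos": [-0.215,-0.088,-0.003],"angular": [-0.003,-0.002,-0.24],"gripper": 0.0},{"delta_pos": [-0.233,-0.096,-0.003],"angular": [-0.003,-0.002,-0.25],"gripper": 0.0}])

```text
time_s: 4.4
ee_pos: [0.497, -0.1734, 0.414]
tool_rot: [-0.001, 0.437, 0.9, -0.001]
ft_force: [-0.3, 0.4, -2.7]
gripper_width: 0.0134
gripper_force: 50.0
```

>>> play_rows(rows=[{"delta_pos": [0,0,0.03],"angular": [0,0,0],"gripper": 0.0},{"delta_pos": [0,0,0.06],"angular": [0,0,0],"gripper": 0.0},{"delta_pos": [0,0,0.08],"angular": [0,0,0],"gripper": 0.0},{"delta_pos": [0,0,0.08],"angular": [0,0,0],"gripper": 0.0}])

```text
time_s: 4.9
ee_pos: [0.4963, -0.1704, 0.3331]
tool_rot: [-0.003, 0.436, 0.9, -0.001]
ft_force: [-0.2, 0.2, -2.8]
gripper_width: 0.0139
gripper_force: 50.0
```

Run:
```python
from h import *
plan([.498,-.173,.305],38.5)
s=ctrl.get_image("side");t=ctrl.get_image("top")
a=cv2.resize(s["image"][200:350,330:450],None,fx=4,fy=4,interpolation=cv2.INTER_CUBIC)
b=cv2.resize(t["image"][200:350,380:459],None,fx=4,fy=4,interpolation=cv2.INTER_CUBIC)
cv2.imwrite("pics/c3.png",np.hstack([a,b])[:,:,::-1])
# red ends in both views
for n,d,bx in(("side",s,(330,180,450,300)),("top",t,(380,200,470,300))):
    for c in blobs(red(d),bx,4): print(n,cv2.minAreaRect(c))
```

```text
pos [ 0.4963 -0.1704  0.3331] yaw 38.32 tilt z [-0.006   0.0009] t 4.9 q6 -1.02
shift [-0.0032 -0.0002  0.0281] turn [-0.0041 -0.0044 -0.0031] F [-0.2  0.2 -2.8] w 0.0139 g 49.99869106337428
side ((420.826904296875, 205.36537170410156), (25.691213607788086, 10.59027099609375), 11.309932708740234)
side ((384.5679626464844, 199.1377410888672), (21.19318199157715, 10.013010025024414), 10.619654655456543)
top ((423.1341552734375, 252.29269409179688), (5.622255325317383, 11.088336944580078), 51.34019470214844)
```

View pics/c3.png

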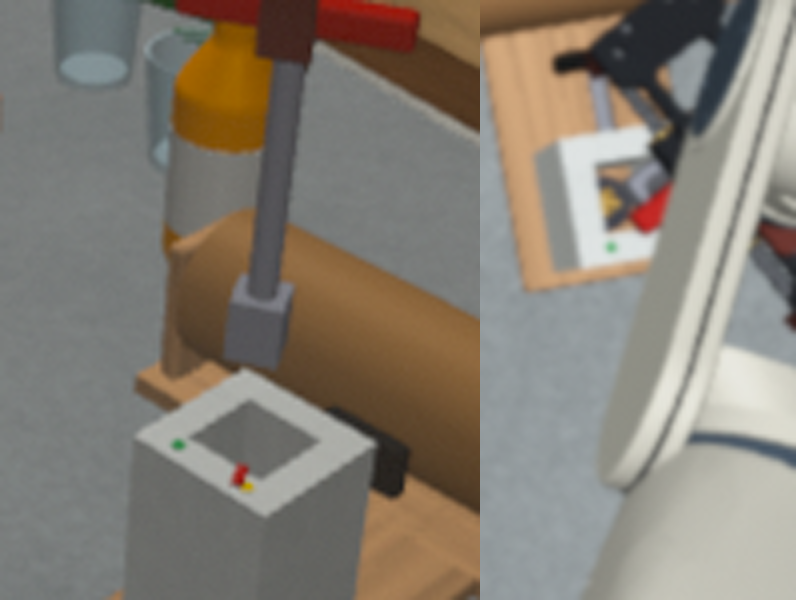

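The socket hangs just above the post mouth. In the side crop its lower corners are about (225,358), (275,368) and (288,340). I'll check its lateral position and tilt against the stem axis.

Run:
```python
from h import *
s=ctrl.get_image("side")
f=lambda p:np.round((np.array(proj(s,p))-[330,200])*4,1)
for z in(.1796,.2056,.3): print(z,"axis",f([.498,-.173,z]),"tcp",f([.4963,-.1704,z]),"dx10mm",f([.508,-.173,z]),"dy10mm",f([.498,-.163,z]))
T=np.array([.4963,-.1704]); a=np.radians(38.4)
ex=np.array([np.cos(a),np.sin(a)]);ey=np.array([-ex[1],ex[0]])
for i,j in((1,1),(1,-1),(-1,-1),(-1,1)): print(i,j,f([*(T+.0123*(i*ex+j*ey)),.1796]))
# shaft edges (grey) rows: centre of low-sat band between roll/bottle, pixel cols
h=hsv(s);I=s["image"]
for v in(225,235,245,255,262,268): print(v,[(int(u),tuple(int(k) for k in I[v,u])) for u in range(388,408,1)][0:0], [int(h[v,u,1]) for u in range(386,410)],[int(h[v,u,2]) for u in range(386,410)])
# mouth centre by ray check in side: corners of post top
for i,j in((1,1),(1,-1),(-1,-1),(-1,1)):
    b=np.radians(9.9);X=np.array([np.cos(b),np.sin(b)]);Y=np.array([-X[1],X[0]]);print("post",i,j,f([*(np.array([.498,-.173])+.04*(i*X+j*Y)),.13]))
```

```text
0.1796 axis [262.6 350.3] tcp [256.  348.7] dx10mm [279.5 343.6] dy10mm [248.5 339.6]
0.2056 axis [267.5 302.7] tcp [260.8 301. ] dx10mm [284.7 296.1] dy10mm [253.2 292.2]
0.3 axis [286.7 117.5] tcp [279.6 116. ] dx10mm [304.7 111.6] dy10mm [271.4 107.9]
1 1 [235.3 329. ]
1 -1 [288.  339.3]
-1 -1 [277.4 368.9]
-1 1 [223.5 358.2]
225 [] [255, 255, 255, 255, 255, 255, 255, 255, 255, 255, 255, 215, 86, 10, 12, 15, 12, 9, 12, 7, 10, 6, 6, 6] [156, 156, 157, 156, 154, 151, 148, 145, 143, 140, 138, 126, 89, 77, 84, 86, 86, 85, 82, 76, 98, 118, 123, 125]
235 [] [245, 240, 249, 251, 234, 243, 237, 235, 233, 238, 204, 69, 10, 12, 9, 9, 6, 12, 7, 5, 4, 6, 6, 4] [132, 132, 132, 132, 132, 131, 130, 129, 126, 123, 114, 85, 79, 84, 85, 86, 86, 83, 75, 110, 123, 124, 125, 123]
245 [] [13, 13, 11, 13, 11, 15, 14, 14, 14, 10, 9, 10, 12, 9, 9, 12, 9, 9, 5, 4, 8, 8, 6, 8] [121, 119, 117, 117, 116, 117, 113, 110, 110, 100, 82, 80, 84, 86, 87, 87, 82, 85, 112, 125, 127, 128, 126, 127]
255 [] [132, 134, 138, 136, 138, 140, 141, 145, 103, 27, 12, 12, 12, 9, 12, 6, 16, 12, 4, 6, 6, 8, 6, 6] [151, 148, 148, 146, 146, 142, 141, 141, 114, 84, 82, 87, 87, 87, 86, 81, 82, 108, 120, 122, 121, 123, 122, 122]
262 [] [138, 139, 138, 135, 138, 137, 136, 120, 58, 10, 12, 9, 9, 9, 10, 36, 120, 139, 139, 140, 142, 142, 143, 145] [133, 134, 135, 138, 139, 141, 143, 132, 93, 80, 84, 87, 87, 85, 80, 85, 130, 145, 143, 144, 142, 140, 139, 139]
268 [] [139, 138, 137, 137, 86, 12, 10, 13, 7, 12, 9, 9, 9, 6, 7, 78, 102, 118, 123, 132, 136, 136, 136, 136] [119, 120, 123, 123, 125, 125, 131, 96, 76, 86, 87, 88, 85, 84, 76, 121, 138, 141, 143, 143, 144, 144, 146, 146]
post 1 1 [244.3 366.8]
post 1 -1 [375.3 441.4]
post -1 -1 [263.8 515.8]
post -1 1 [132.  433.8]
```

The projected socket corners under the TCP match the picture to within about 1 mm, so the key end sits straight below the TCP. I'll correct by 3 mm and lower to just above the stem.

>>> play_rows(rows=[{"delta_pos": [-0.003,0,0],"angular": [-0.004,-0.004,0],"gripper": 0.0},{"delta_pos": [-0.003,0,0.03],"angular": [-0.004,-0.004,0],"gripper": 0.0},{"delta_pos": [-0.003,0,0.07],"angular": [-0.004,-0.004,0],"gripper": 0.0},{"delta_pos": [-0.003,0,0.105],"angular": [-0.004,-0.004,0],"gripper": 0.0},{"delta_pos": [-0.003,0,0.13],"angular": [-0.004,-0.004,0],"gripper": 0.0}])

```text
time_s: 5.68
ee_pos: [0.4999, -0.1737, 0.2051]
tool_rot: [0.003, 0.436, 0.9, 0.0]
ft_force: [0.6, -0.6, -3.2]
gripper_width: 0.0136
gripper_force: 50.0
```

>>> play_rows(rows=[{"delta_pos": [0,0,0],"angular": [0,0,0],"gripper": 0.0},{"delta_pos": [0,0,0],"angular": [0,0,0],"gripper": 0.0}])

```text
time_s: 5.92
ee_pos: [0.5009, -0.174, 0.2073]
tool_rot: [0.004, 0.436, 0.9, 0.0]
ft_force: [0.1, -0.4, -2.3]
gripper_width: 0.0139
gripper_force: 50.0
```

```bash
python3 -c "
from h import *
plan([.498,-.173,.1675],38.5)"
```

```text
pos [ 0.5009 -0.174   0.2073] yaw 38.33 tilt z [ 0.0074 -0.0026] t 5.92 q6 -1.03
shift [ 0.0028 -0.0018  0.0397] turn [ 0.0042  0.0067 -0.003 ] F [ 0.1 -0.4 -2.3] w 0.0139 g 49.998719394207
```

>>> play_rows(rows=[{"delta_pos": [0.003,-0.002,0.0],"angular": [0.004,0.007,0],"gripper": 0.0},{"delta_pos": [0.003,-0.002,0.005],"angular": [0.004,0.007,0],"gripper": 0.0},{"delta_pos": [0.003,-0.002,0.01],"angular": [0.004,0.007,0],"gripper": 0.0}])

```text
time_s: 6.3
ee_pos: [0.4966, -0.1725, 0.196]
tool_rot: [-0.001, 0.436, 0.9, 0.0]
ft_force: [0.0, 0.3, -3.2]
gripper_width: 0.0135
gripper_force: 50.0
```

```bash
python3 -c "
from h import *
plan([.498,-.173,.1675],38.5)"
```

```text
pos [ 0.4966 -0.1725  0.196 ] yaw 38.33 tilt z [-0.0013  0.0008] t 6.3 q6 -1.03
shift [-0.0013  0.0008  0.0285] turn [-0.0005 -0.0015 -0.003 ] F [ 0.   0.3 -3.2] w 0.0135 g 49.99869301915169
```

Aligned within about 1.5 mm. I'll lower in small steps.

>>> play_rows(rows=[{"delta_pos": [-0.001,0.001,0.006],"angular": [0,-0.001,0],"gripper": 0.0},{"delta_pos": [-0.001,0.001,0.012],"angular": [0,-0.001,0],"gripper": 0.0},{"delta_pos": [-0.001,0.001,0.018],"angular": [0,-0.001,0],"gripper": 0.0},{"delta_pos": [-0.001,0.001,0.018],"angular": [0,-0.001,0],"gripper": 0.0}])

```text
time_s: 6.8
ee_pos: [0.4975, -0.1725, 0.1772]
tool_rot: [-0.001, 0.436, 0.9, -0.0]
ft_force: [1.2, -0.2, -2.7]
gripper_width: 0.0137
gripper_force: 50.0
```

```bash
python3 -c "
from h import *
plan([.498,-.173,.1675],38.5)"
```

```text
pos [ 0.4975 -0.1725  0.1772] yaw 38.33 tilt z [-0.0026  0.0007] t 6.8 q6 -1.03
shift [-0.0007  0.0001  0.0097] turn [-0.0016 -0.0022 -0.0029] F [ 1.2 -0.2 -2.7] w 0.0137 g 49.998757783323526
```

>>> play_rows(rows=[{"delta_pos": [0,0,0.004],"angular": [0,-0.001,0],"gripper": 0.0},{"delta_pos": [0,0,0.008],"angular": [0,-0.001,0],"gripper": 0.0},{"delta_pos": [0,0,0.008],"angular": [0,-0.001,0],"gripper": 0.0},{"delta_pos": [0,0,0.008],"angular": [0,-0.001,0],"gripper": 0.0}])

```text
time_s: 7.3
ee_pos: [0.4979, -0.1726, 0.1699]
tool_rot: [-0.0, 0.436, 0.9, -0.0]
ft_force: [0.3, -0.0, -2.8]
gripper_width: 0.0135
gripper_force: 50.0
```

```bash
python3 -c "
from h import *
plan([.498,-.173,.1695],38.5)"
```

```text
pos [ 0.4979 -0.1726  0.1699] yaw 38.33 tilt z [-0.0008 -0.0005] t 7.3 q6 -1.02
shift [-0.0004 -0.0002  0.0004] turn [-0.0009 -0.0001 -0.0029] F [ 0.3 -0.  -2.8] w 0.0135 g 49.9986675940454
```

>>> play_rows(rows=[{"delta_pos": [0,0,0],"angular": [0,0,0.15],"gripper": 0.0},{"delta_pos": [0,0,0],"angular": [0,0,0.3],"gripper": 0.0},{"delta_pos": [0,0,0],"angular": [0,0,0.45],"gripper": 0.0},{"delta_pos": [0,0,0],"angular": [0,0,0.6],"gripper": 0.0},{"delta_pos": [0,0,0],"angular": [0,0,0.75],"gripper": 0.0}])

```text
time_s: 7.92
ee_pos: [0.4977, -0.1729, 0.1701]
tool_rot: [0.0, 0.737, 0.676, -0.001]
ft_force: [0.8, -1.0, -2.5]
gripper_width: 0.0137
gripper_force: 50.0
```

```bash
python3 -c "
from h import *
plan([.498,-.173,.1695],-36); print(ctrl.observe()['wrist_torque'])"
```

```text
pos [ 0.4977 -0.1729  0.1701] yaw -4.88 tilt z [-0.0012 -0.0011] t 7.92 q6 -0.27
shift [-0.0001  0.0003  0.0006] turn [-0.0007  0.0014  0.5432] F [ 0.8 -1.  -2.5] w 0.0137 g 50.02711560577154
[-0.34508136  0.31951183  0.25813788]
```

Torque of 0.26 N m shows the stem is turning. I'll continue to the stop.

>>> play_rows(rows=[{"delta_pos": [0,0,0],"angular": [0,0,0.15],"gripper": 0.0},{"delta_pos": [0,0,0],"angular": [0,0,0.3],"gripper": 0.0},{"delta_pos": [0,0,0],"angular": [0,0,0.43],"gripper": 0.0},{"delta_pos": [0,0,0],"angular": [0,0,0.52],"gripper": 0.0},{"delta_pos": [0,0,0],"angular": [0,0,0.52],"gripper": 0.0}])

```text
time_s: 8.55
ee_pos: [0.4977, -0.1727, 0.17]
tool_rot: [0.0, 0.884, 0.467, -0.001]
ft_force: [-1.6, -0.8, -1.1]
gripper_width: 0.0133
gripper_force: 50.0
```

```bash
python3 -c "
from h import *
plan([.498,-.173,.1695],-36); print(ctrl.observe()['wrist_torque'])
s=ctrl.get_image('side')
cv2.imwrite('pics/c4.png',cv2.resize(s['image'][255:355,340:450],None,fx=5,fy=5,interpolation=cv2.INTER_CUBIC)[:,:,::-1])"
```

```text
pos [ 0.4977 -0.1727  0.17  ] yaw -34.36 tilt z [-0.0011 -0.0008] t 8.55 q6 0.24
shift [-0.0001  0.0004  0.0005] turn [-0.0005  0.0013  0.0286] F [-1.6 -0.8 -1.1] w 0.0133 g 50.0102854706347
[-0.28220126  0.42717352  0.12255216]
```

View pics/c4.png

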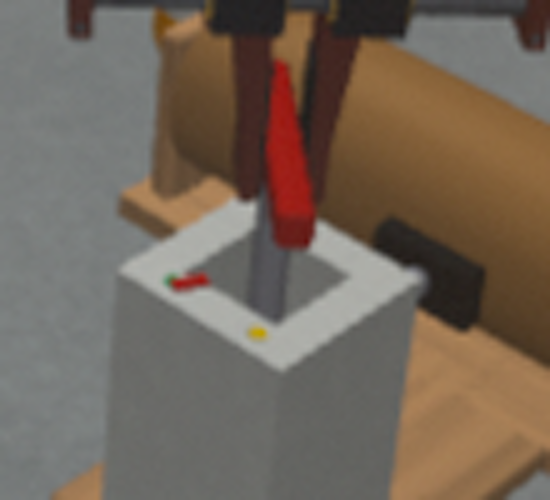

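The pointer at crop (190,282) nearly reaches the green dot at (170,280), but the torque hasn't risen, so I'll turn further until the stop is felt.

>>> play_rows(rows=[{"delta_pos": [0,0,0],"angular": [0,0,0.04],"gripper": 0.0},{"delta_pos": [0,0,0],"angular": [0,0,0.08],"gripper": 0.0},{"delta_pos": [0,0,0],"angular": [0,0,0.12],"gripper": 0.0},{"delta_pos": [0,0,0],"angular": [0,0,0.12],"gripper": 0.0}])

```text
time_s: 9.1
ee_pos: [0.4978, -0.1727, 0.17]
tool_rot: [0.0, 0.911, 0.413, -0.001]
ft_force: [-0.5, -1.1, -1.2]
gripper_width: 0.0137
gripper_force: 50.0
```

```bash
python3 -c "
from h import *
plan([.498,-.173,.1695],-36); print(ctrl.observe()['wrist_torque'])
s=ctrl.get_image('side')
C=[.498,-.173]
m=red(s);
for c in blobs(m,(365,300,390,325),.5):
    P=np.array([onz(s,u,v,.133)[:2]-C for u,v in c[:,0]]); print(np.degrees(np.arctan2(-P.mean(0)[1],-P.mean(0)[0])),P.mean(0))
"
```

```text
pos [ 0.4978 -0.1727  0.17  ] yaw -41.19 tilt z [-0.001  -0.0006] t 9.1 q6 0.36
shift [-0.0001  0.0003  0.0005] turn [-0.0003  0.0011 -0.0907] F [-0.5 -1.1 -1.2] w 0.0137 g 50.02099933102727
[-0.29773221  0.53333085  0.18864778]
-22.981036611736698 [-0.02883816  0.01222981]
```

>>> play_rows(rows=[{"delta_pos": [0,0,0],"angular": [0,0,0.04],"gripper": 0.0},{"delta_pos": [0,0,0],"angular": [0,0,0.08],"gripper": 0.0},{"delta_pos": [0,0,0],"angular": [0,0,0.12],"gripper": 0.0},{"delta_pos": [0,0,0],"angular": [0,0,0.12],"gripper": 0.0}])

```text
time_s: 9.65
ee_pos: [0.4979, -0.1727, 0.17]
tool_rot: [0.0, 0.934, 0.358, -0.0]
ft_force: [-0.9, -1.0, -0.8]
gripper_width: 0.0135
gripper_force: 50.2
```

```bash
python3 -c "
from h import *
plan([.498,-.173,.1695],-36); print(ctrl.observe()['wrist_torque'])
s=ctrl.get_image('side')
C=[.498,-.173]
m=red(s);
for c in blobs(m,(365,300,390,325),.5):
    P=np.array([onz(s,u,v,.133)[:2]-C for u,v in c[:,0]]); print(np.degrees(np.arctan2(-P.mean(0)[1],-P.mean(0)[0])),P.mean(0))
"
```

```text
pos [ 0.4979 -0.1727  0.17  ] yaw -48.05 tilt z [-0.0007 -0.0007] t 9.65 q6 0.48
shift [-0.0002  0.0003  0.0005] turn [-1.000e-04  1.100e-03 -2.103e-01] F [-0.9 -1.  -0.8] w 0.0135 g 50.17710266634822
[-0.26356064  0.44242169  0.61160307]
-22.981036611736698 [-0.02883816  0.01222981]
```

The torque jumped to 0.6 N m while the pointer stayed still, so the stem is at the stop. I'll ease back inside the play and draw the key out.

>>> play_rows(rows=[{"delta_pos": [0,0,0],"angular": [0,0,-0.08],"gripper": 0.0},{"delta_pos": [0,0,0],"angular": [0,0,-0.14],"gripper": 0.0},{"delta_pos": [0,0,0],"angular": [0,0,-0.14],"gripper": 0.0}])

```text
time_s: 10.07
ee_pos: [0.4978, -0.1726, 0.1699]
tool_rot: [-0.0, 0.907, 0.421, -0.0]
ft_force: [-1.2, 0.0, -0.7]
gripper_width: 0.0136
gripper_force: 50.0
```

```bash
python3 -c "
from h import *
plan([.498,-.173,.415],-40); print(ctrl.observe()['wrist_torque'])
"
```

```text
pos [ 0.4978 -0.1726  0.1699] yaw -40.17 tilt z [-0.0009 -0.0003] t 10.07 q6 0.35
shift [-0.0004  0.0003 -0.2451] turn [-0.0005  0.0008 -0.0029] F [-1.2  0.  -0.7] w 0.0136 g 50.00266699120402
[-0.33252272  0.48865699  0.05044806]
```

>>> play_rows(rows=[{"delta_pos": [0,0,-0.015],"angular": [0,0,0],"gripper": 0.0},{"delta_pos": [0,0,-0.05],"angular": [0,0,0],"gripper": 0.0},{"delta_pos": [0,0,-0.11],"angular": [0,0,0],"gripper": 0.0},{"delta_pos": [0,0,-0.17],"angular": [0,0,0],"gripper": 0.0},{"delta_pos": [0,0,-0.23],"angular": [0,0,0],"gripper": 0.0}])

```text
time_s: 10.7
ee_pos: [0.4978, -0.1721, 0.4032]
tool_rot: [0.0, 0.907, 0.421, 0.0]
ft_force: [0.8, 0.0, -2.8]
gripper_width: 0.0138
gripper_force: 50.0
```

```bash
python3 -c "
from h import *
plan([.485,.372,.42],6.8)
s=ctrl.get_image('side');t=ctrl.get_image('top')
C=[.498,-.173]
for c in blobs(red(s),(365,300,400,335),.5):
    P=np.array([onz(s,u,v,.133)[:2]-C for u,v in c[:,0]]); print(np.degrees(np.arctan2(-P.mean(0)[1],-P.mean(0)[0])),P.mean(0))
a=cv2.resize(s['image'][130:330,330:480],None,fx=3,fy=3,interpolation=cv2.INTER_CUBIC)
cv2.imwrite('pics/c5.png',a[:,:,::-1])
"
```

```text
pos [ 0.4978 -0.1721  0.4032] yaw -40.21 tilt z [ 0.0008 -0.0002] t 10.7 q6 0.35
shift [ 0.4073 -0.361  -0.017 ] turn [ 0.0009 -0.     -0.8204] F [ 0.8  0.  -2.8] w 0.0138 g 49.99874906614423
-22.981036611736698 [-0.02883816  0.01222981]
```

View pics/c5.png

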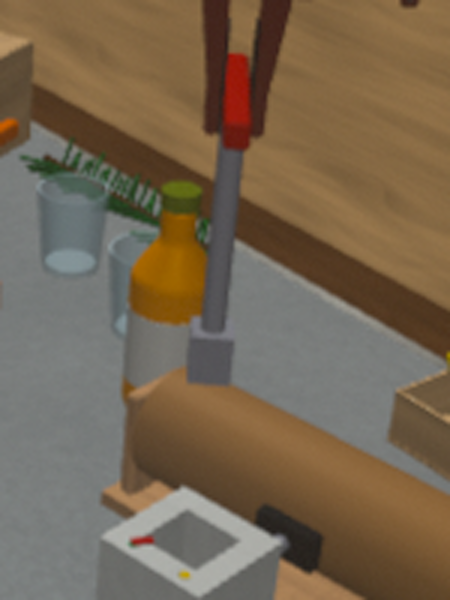

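The key is out and still held upright, and the pointer at crop (142,541) is on the green dot. I'll carry it back above the fork.

>>> play_rows(rows=[{"delta_pos": [0.03,-0.027,-0.017],"angular": [0,0,-0.08],"gripper": 0.0},{"delta_pos": [0.075,-0.067,-0.017],"angular": [0,0,-0.16],"gripper": 0.0},{"delta_pos": [0.12,-0.106,-0.017],"angular": [0,0,-0.25],"gripper": 0.0},{"delta_pos": [0.165,-0.146,-0.017],"angular": [0,0,-0.34],"gripper": 0.0},{"delta_pos": [0.21,-0.186,-0.017],"angular": [0,0,-0.42],"gripper": 0.0}])

```text
time_s: 11.42
ee_pos: [0.4906, 0.11, 0.4168]
tool_rot: [-0.0, 0.799, 0.602, -0.0]
ft_force: [1.1, 0.5, -3.6]
gripper_width: 0.0138
gripper_force: 50.0
```

```bash
python3 -c "
from h import *
plan([.485,.372,.42],6.8)"
```

```text
pos [0.4906 0.11   0.4168] yaw -15.99 tilt z [-0.0009  0.0002] t 11.43 q6 0.48
shift [ 0.2504 -0.0775 -0.0031] turn [-9.000e-04 -1.000e-04 -3.977e-01] F [ 1.1  0.5 -3.6] w 0.0138 g 49.99789332970977
```

>>> play_rows(rows=[{"delta_pos": [0.05,-0.0155,-0.003],"angular": [0,0,-0.08],"gripper": 0.0},{"delta_pos": [0.105,-0.0325,-0.003],"angular": [0,0,-0.18],"gripper": 0.0},{"delta_pos": [0.16,-0.05,-0.003],"angular": [0,0,-0.27],"gripper": 0.0},{"delta_pos": [0.21,-0.065,-0.003],"angular": [0,0,-0.35],"gripper": 0.0},{"delta_pos": [0.25,-0.0775,-0.003],"angular": [0,0,-0.398],"gripper": 0.0}])

```text
time_s: 12.05
ee_pos: [0.4853, 0.3718, 0.4193]
tool_rot: [-0.001, 0.664, 0.748, -0.001]
ft_force: [0.8, 0.2, -2.4]
gripper_width: 0.0133
gripper_force: 50.0
```

>>> play_rows(rows=[{"delta_pos": [0,0,0],"angular": [0,0,0],"gripper": 0.0},{"delta_pos": [0,0,0],"angular": [0,0,0],"gripper": 0.0},{"delta_pos": [0,0,0],"angular": [0,0,0],"gripper": 0.0}])

```text
time_s: 12.42
ee_pos: [0.4863, 0.3685, 0.4198]
tool_rot: [-0.0, 0.665, 0.747, -0.001]
ft_force: [-0.9, -0.4, -2.9]
gripper_width: 0.0134
gripper_force: 50.0
```

Run:
```python
from h import *
plan([.485,.372,.185],6.8)
s=ctrl.get_image("side")
cv2.imwrite("pics/c6.png",cv2.resize(s["image"][50:250,180:340],None,fx=3,fy=3,interpolation=cv2.INTER_CUBIC)[:,:,::-1])
f=lambda p:np.round((np.array(proj(s,p))-[180,50])*3,1)
p=ctrl.observe()["ee_pos"]
print("end expected",f([p[0],p[1],p[2]+.0165-.17]),"shaft top",f([p[0],p[1],p[2]]))
```

```text
pos [0.4863 0.3685 0.4198] yaw 6.61 tilt z [-0.001  -0.0005] t 12.43 q6 0.51
shift [ 0.0037 -0.0006  0.2348] turn [-0.001   0.0004 -0.0032] F [-0.9 -0.4 -2.9] w 0.0134 g 49.99874772503972
end expected [218.2 306.3] shaft top [207.  115.6]
```

View pics/c6.png

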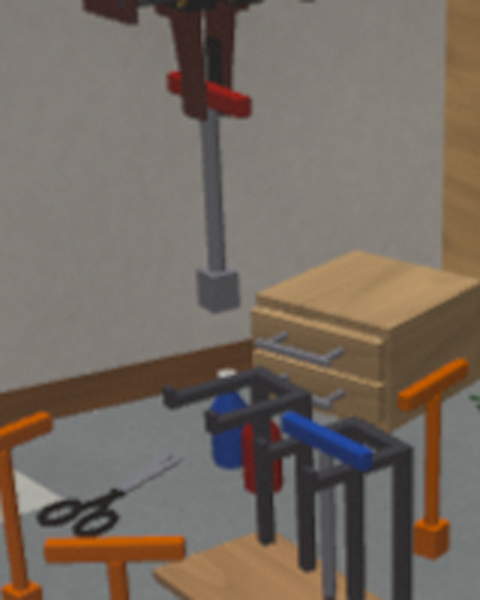

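The socket is at crop (218,305), where it was expected, and the empty fork is directly below it. I'll lower it.

>>> play_rows(rows=[{"delta_pos": [0.002,0,0.05],"angular": [0,0,0],"gripper": 0.0},{"delta_pos": [0.003,0,0.1],"angular": [0,0,0],"gripper": 0.0},{"delta_pos": [0.003,0,0.15],"angular": [0,0,0],"gripper": 0.0},{"delta_pos": [0.003,0,0.2],"angular": [0,0,0],"gripper": 0.0},{"delta_pos": [0.003,0,0.225],"angular": [0,0,0],"gripper": 0.0}])

```text
time_s: 13.1
ee_pos: [0.4848, 0.3707, 0.1921]
tool_rot: [-0.001, 0.665, 0.747, -0.002]
ft_force: [-0.9, 0.2, -2.6]
gripper_width: 0.014
gripper_force: 50.0
```

```bash
python3 -c "
from h import *
plan([.485,.372,.1765],6.8)"
```

```text
pos [0.4848 0.3707 0.1921] yaw 6.61 tilt z [-0.0038 -0.0026] t 13.1 q6 0.52
shift [0.0013 0.0004 0.0156] turn [-0.0041  0.0021 -0.0033] F [-0.9  0.2 -2.6] w 0.014 g 49.99907936900854
```

>>> play_rows(rows=[{"delta_pos": [0.001,0,0.006],"angular": [-0.004,0.002,0],"gripper": 0.0},{"delta_pos": [0.001,0,0.011],"angular": [-0.004,0.002,0],"gripper": 0.0},{"delta_pos": [0.001,0,0.0155],"angular": [-0.004,0.002,0],"gripper": 0.0},{"delta_pos": [0.001,0,0.0155],"angular": [-0.004,0.002,0],"gripper": 0.0}])

```text
time_s: 13.6
ee_pos: [0.4858, 0.3737, 0.1798]
tool_rot: [0.001, 0.665, 0.747, 0.002]
ft_force: [0.1, -0.6, -2.7]
gripper_width: 0.0137
gripper_force: 50.0
```

```bash
python3 -c "
from h import *
plan([.485,.372,.1765],6.8)"
```

```text
pos [0.4858 0.3737 0.1798] yaw 6.7 tilt z [0.0037 0.0026] t 13.6 q6 0.52
shift [-0.0016 -0.001   0.0033] turn [ 0.004  -0.0021 -0.0017] F [ 0.1 -0.6 -2.7] w 0.0137 g 49.99905399978161
```

>>> play_rows(rows=[{"delta_pos": [-0.001,0,0.002],"angular": [0.002,0,0],"gripper": 0.0},{"delta_pos": [-0.001,0,0.0035],"angular": [0.002,0,0],"gripper": 0.0},{"delta_pos": [-0.001,0,0.0035],"angular": [0.002,0,0],"gripper": 0.0}])

```text
time_s: 13.98
ee_pos: [0.4861, 0.3727, 0.1768]
tool_rot: [-0.0, 0.665, 0.747, 0.001]
ft_force: [-1.5, -1.3, 3.5]
gripper_width: 0.0138
gripper_force: 50.0
```

>>> play_rows(rows=[{"delta_pos": [0,0,0],"angular": [0,0,0],"gripper": 0.016},{"delta_pos": [0,0,0],"angular": [0,0,0],"gripper": 0.02},{"delta_pos": [0,0,0],"angular": [0,0,0],"gripper": 0.04},{"delta_pos": [0,0,0],"angular": [0,0,0],"gripper": 0.05},{"delta_pos": [0,0,0],"angular": [0,0,0],"gripper": 0.05}])

```text
time_s: 14.6
ee_pos: [0.4857, 0.3725, 0.1756]
tool_rot: [-0.0, 0.665, 0.747, 0.001]
ft_force: [0.7, 0.5, 0.7]
gripper_width: 0.0468
gripper_force: 0.0
```

```bash
python3 -c "
from h import *
plan([.485,.372,.1765],6.8)"
```

```text
pos [0.4857 0.3725 0.1756] yaw 6.71 tilt z [0.0008 0.0017] t 14.6 q6 0.52
shift [-0.0004 -0.0007 -0.0009] turn [ 0.001  -0.0016 -0.0016] F [0.7 0.5 0.7] w 0.0468 g 0.0
```

Contact was felt and the key released. I'll retreat straight up, then back toward the robot.

>>> play_rows(rows=[{"delta_pos": [0,0,-0.03],"angular": [0,0,0],"gripper": 0.05},{"delta_pos": [0,0,-0.08],"angular": [0,0,0],"gripper": 0.05},{"delta_pos": [0,0,-0.14],"angular": [0,0,0],"gripper": 0.05},{"delta_pos": [0,0,-0.2],"angular": [0,0,0],"gripper": 0.05},{"delta_pos": [0,0,-0.2],"angular": [0,0,0],"gripper": 0.05}])

```text
time_s: 15.22
ee_pos: [0.4874, 0.3736, 0.3816]
tool_rot: [0.001, 0.665, 0.747, 0.006]
ft_force: [0.4, -0.1, 0.3]
gripper_width: 0.0498
gripper_force: 0.0
```

>>> play_rows(rows=[{"delta_pos": [0.03,-0.04,0],"angular": [0,0,0],"gripper": 0.05},{"delta_pos": [0.06,-0.08,0],"angular": [0,0,0],"gripper": 0.05},{"delta_pos": [0.08,-0.11,0],"angular": [0,0,0],"gripper": 0.05},{"delta_pos": [0.08,-0.11,0],"angular": [0,0,0],"gripper": 0.05},{"delta_pos": [0.08,-0.11,0],"angular": [0,0,0],"gripper": 0.05}])

```text
time_s: 15.85
ee_pos: [0.3672, 0.4384, 0.3749]
tool_rot: [-0.0, 0.664, 0.747, 0.0]
ft_force: [0.5, -1.0, -0.1]
gripper_width: 0.0497
gripper_force: 0.0
```

Run:
```python
from h import *
plan([.485,.372,.3],6.8)
s=ctrl.get_image("side");t=ctrl.get_image("top")
for c in blobs(red(s),(230,160,275,195),3):print("side",cv2.minAreaRect(c))
for bx in((150,215,225,285),):
    for c in blobs(red(t),bx,3): print("top",cv2.minAreaRect(c))
    try: print(bar(t,red(t),bx,.201))
    except Exception as e: print(e)
a=cv2.resize(s["image"][150:350,200:440],None,fx=3,fy=3,interpolation=cv2.INTER_CUBIC)
cv2.imwrite("pics/c7.png",a[:,:,::-1])
```

```text
pos [0.3672 0.4384 0.3749] yaw 6.72 tilt z [0.0005 0.0007] t 15.85 q6 0.74
shift [-0.0798  0.1092  0.0749] turn [ 0.0006 -0.0006 -0.0014] F [ 0.5 -1.  -0.1] w 0.0497 g 0.0
side ((271.0000305175781, 193.0), (2.8284268379211426, 1.4142134189605713), 45.0)
side ((262.0, 193.0), (2.0, 2.0), 90.0)
side ((254.28305053710938, 178.99057006835938), (28.26441764831543, 6.8961286544799805), 29.05460548400879)
top ((189.5503692626953, 249.4364776611328), (5.960453987121582, 41.41751480102539), 83.41805267333984)
(array([0.48516804, 0.37010279]), [0.013859284110367298, 0.09585881978273392], np.float32(97.08943))
```

View pics/c7.png

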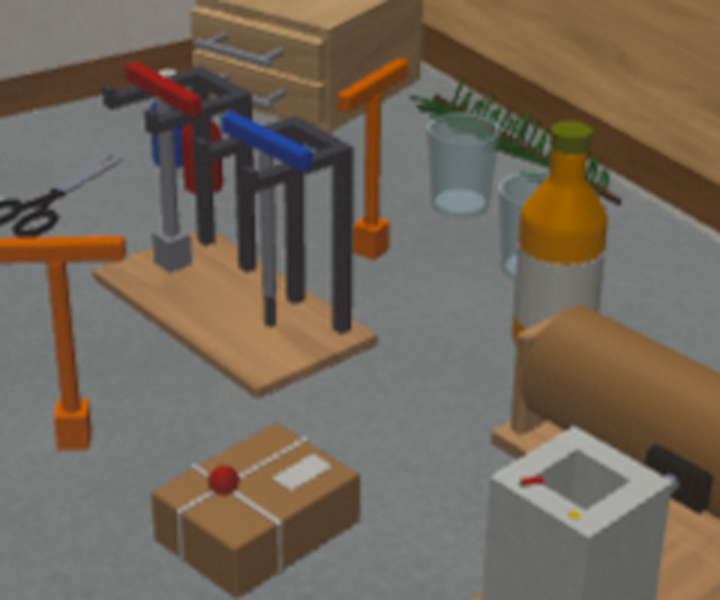

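The red key hangs in the left fork at crop (163,87), back at its starting position to within 1 mm. The pointer at crop (530,481) is on the green dot, and nothing else was moved. Handing in.

```bash
python3 -c "
from rig import ctrl
print(ctrl.close_job())"
```

```text
the job is handed in; nothing more can be done
None
```

I turned the stem clockwise to its stop, so the roll is locked. The red key is back upright in its fork, and I handed the job in at about 16 s; the hand-in returned no verdict.

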